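Refit a robot vacuum's drive wheel on its pin-driven shaft

TASK

Fit the loose ribbed drive wheel back on the robot-vacuum wheel module that is clamped in the vice: put it over the output shaft and, pressing only lightly, turn it until its slots drop over the cross pin and it sits fully home on the bearing collar. Then turn the seated wheel a quarter turn, either way, to feel that the gears go round with it, and let go. Do not lean on the gearbox or force the wheel down, and leave the other things on the bench where they are.

Things in the scene. Friction and masses are not known exactly. Their poses are not given: they have to be found in the camera images.
- wheel_mid (a point): Centre, half-way up, of the loose drive wheel: black ribbed rubber tyre, 64 mm in diameter, 28 mm wide, on a grey plastic hub with five spokes; 60 to 130 g. It lies flat on the bench, outer face up (z axis up), this point 14 mm above the bench. Grip it across the tyre from above, fingertips 2 mm or more above the tyre's underside, so that they clear the gearbox later.
- hub_under (a point): On the wheel's axis at the underside of its hub, 1 mm above the tyre's underside (13 mm below wheel_mid). Here two straight slots cross at right angles (5.2 mm wide, 9 mm deep) between four blocks; their angle is not marked on top. Above the slots, from 9 to 22 mm above this point, a plain bore 10 mm in diameter runs out through the top of the hub.
- seat (a point): On the output shaft's axis, on top of the grey gearbox's bearing collar (33 mm across) that the hub must rest on; fixed, z up, 85 mm above the bench. The gearbox face is 5 mm lower; within 75 mm of the axis only the shaft stands higher than this. Fully home, wheel_mid is 13 mm above this point; riding on the pin it is 21 mm above it.
- shaft_tip (a point): Tip of the 8 mm steel output shaft, 24 mm above seat; the last 3.5 mm are a cone down to 3.6 mm. The shaft carries a cross pin, 4 mm in diameter, 28 mm long, centre line 6 mm above seat, stopped at ANY angle (not measured): turn the wheel until it drops 8 mm over it, at the latest after 90 degrees. The slots have about 3 degrees of play either way.
- drive (a joint): Turn of the output shaft and pin as its encoder counts it, rad: 0 at the start whatever the pin's angle, growing counter-clockwise seen from above. It turns without end, with a gear drag of about 0.15 N m (5 N at the tyre), and stays where it is left. Pressed hard (over about 12 N), or bound half-way down on the pin, the wheel carries the shaft round: ease it back a few degrees and it drops.
- module: The wheel module clamped in a blue bench vice, fixed; origin on the bench right under the shaft's axis, z up, turned up to 0.45 rad either way. In its own frame the vice reaches 145 mm to -x (tommy bar), 85 mm to +x and 25 mm to -y, the gearbox 110 mm to +y; the jaws are 66 mm and the gearbox 80 mm high.
- castor_mid (a point): Bystander: centre of the small smooth white castor wheel, 38 mm in diameter, 18 mm high, lying flat on the bench. Leave it alone.
- case_mid (a point): Bystander: centre of the clear parts case, 104 x 154 x 48 mm. Leave it alone.
- grease_pot_mid (a point): Bystander: centre of the white pot, 48 mm in diameter, 45 mm high. Leave it alone.
- clip_dish_mid (a point): Bystander: centre of the steel dish of clips, 84 mm in diameter, 16 mm high. Leave it alone.
- screwdriver_grip (a point): Bystander: the middle of the black handle of a screwdriver lying on the bench. Leave it alone.
- battery_mid (a point): Bystander: centre of the dark flat battery pack, 70 x 150 x 20 mm. Leave it alone.
- roller_mid (a point): Bystander: centre of the black finned brush roller, 200 mm long, 36 mm high. Leave it alone.
Mind the look-alikes: they are no part of the job. What is shaped like the part that bears wheel_mid but pink or red is not meant. Leave any brown or turquoise look-alike of the module alone.

How it is judged:
On the way, in this order (a step that is already met when the one before it is completed fails the run):
1. the wheel is fully home on the collar, its slots over the pin (z of wheel_mid in the frame of seat below 0.0148 m and horizontal distance between wheel_mid and seat below 0.003 m and angle between wheel_mid's own z axis and vertical below 0.08 rad), for 0.2 s.
2. the seated wheel has turned the output shaft by about a quarter turn (at least 1.0 rad) either way ((value of joint drive above 1 rad or value of joint drive below -1 rad) and z of wheel_mid in the frame of seat below 0.016 m), for 0.1 s.
At the end, for the whole second after the job is handed in: The wheel sits fully home and level on the module's shaft (within 1.8 mm of its seated height and 3 mm of the axis, tilted less than 0.06 rad), the output shaft stands at rest at least 1.0 rad (about a quarter turn) from where it was at the start, and the wheel is released (z of wheel_mid in the frame of seat between 0.011 and 0.0148 m and horizontal distance between wheel_mid and seat below 0.003 m and angle between wheel_mid's own z axis and vertical below 0.06 rad and (value of joint drive above 1 rad or value of joint drive below -1 rad) and velocity of joint drive between -0.1 and 0.1 rad/s); the robot touches nothing.
It fails at once if the wheel or the gripper presses on the module or its vice with more than 30 N (contact force between anything else and module above 30 N).
It fails at once if a bystander (castor wheel, parts case, pot, dish, screwdriver, battery, roller) is moved by more than 15 mm (distance of any of castor_mid, case_mid, grease_pot_mid, clip_dish_mid, screwdriver_grip, battery_mid, roller_mid from where it was at the start of the episode above 0.015 m).
It also fails if it takes over 72 s, if anything falls off the work surface, if the arm or the gripper's body presses on something with over 40 N, if the wrist force passes 120 N, or if a joint passes its speed limit or range.

ROBOT

A 6-joint arm with a two-finger parallel gripper is mounted at the origin on the work surface. World frame = base frame: x ahead of the robot, y to its left, z up, the work surface at z = 0. Lengths are in m, angles in rad, forces in N, time in s.
With the tool pointing down it reaches from about 0.35 to 0.975 m from the base axis. Payload 4.9 kg.
Tool frame: the origin (TCP) lies between the finger pads; the fingertips stand 25 mm ahead of it and the grasp point (between the pads) lies 6 mm ahead of it (ctrl.tip_reach is the distance from the TCP to the fingertips, in m); z points along the fingers, y is the direction in which the jaws open and shut (so a half turn about z gives the same grasp; the last joint's range is limited). The gripper opens to 85 mm and grips with 20 to 120 N. Pads are 22 mm wide; open, the fingers measure 114 mm over their backs; the gripper's body (76 mm by 85 mm) begins 54 mm behind the grasp point. The pads swing forward as they close: fully open they stand 13 mm farther back than shut.
Start: joints at [-1.461, 0.053, 1.613, -0, 1.476, -0.119], TCP at [0.142, -0.609, 0.256] pointing down, gripper open.
Joint ranges: [-3.01, 3.01], [-1.01, 2.22], [0.06, 2.58], [-1.02, 4.17], [0.09, 2.62], [-3.14, 3.14]. Speed limits (rad/s): [2.57, 2.57, 3.14, 3.14, 3.14, 3.14].

INTERFACE

Orientations are given as a rotation vector (axis times angle).
In Python, from station import get_obs, get_image, camera_params, order, ctrl gives the robot as it stands.
- The arm moves only by the tool move_arm, never from a script. Its argument "deltas" is one flat list of numbers, 5 for each row, row after row: the opening, from -1 (shut) to 1 (fully open), so that 0 is half open, then the shift along the tool's x, y, z in m, then the turn about the tool's z in degrees. In form: [fingers, tx, ty, tz, turn, fingers, tx, ty, tz, turn, ...]. A call has 1 to 10 rows; each row is the pose to reach, as a shift and turn from the pose measured when the call began, along the tool's axes at that moment; what a row does not reach only later rows make up. A row lasts 1/10 s, in which the tool goes at most 50 mm and 8.59 degrees, less where a joint would pass 70% of its speed; a pose out of reach is approached as far as the arm can. A call with a gripper value outside its range is refused whole. The fingers move at their own pace and stop on an object; "force" is the grip in N (left out, the last holds). Time passes only in rows, so rows that repeat a pose let the fingers close. It gives the time, the measured TCP pose, the force and the opening at its end, in the units of the state.
- get_obs(): the state, without advancing time (a new reading comes with each control period).
- get_image(name): name is "scene" or "top" or "wrist"; returns the picture (480x640x3 uint8, red, green, blue); there is no depth.
- camera_params(name): a dict with "camera_matrix" (3x3 intrinsics, pixels), "extrinsics" (4x4, takes a point from camera to world coordinates); the wrist camera has in their place "tool_from_camera" (4x4, takes a point from camera to tool coordinates, whose origin is the TCP and whose axes are the flange's). Camera axes: x right, y up, looking along -z (the intrinsics and any distortion apply to the point x, -y, -z); pixel columns grow to the right and rows downward; lengths in m; the calibration is good to about 2 mm. A picture is of the moment at which its call begins: read the wrist's pose just before it. camera_params takes no time and is no camera call.
- order.finish_job(): hands the job in, once; it reports no verdict.
The state is a dict: "t": time; "q": joint angles; "dq": joint speeds; "effort": joint torques, N m; "tool_pos": TCP position; "tool_rot": TCP orientation; "contact_force": force on the tool from outside, world axes, zero at the start; "wrist_torque": the same for the moment, N m; "opening": finger opening in m.
Only numpy, scipy, OpenCV 4.12 (cv2) and the standard library are available. Lean on these libraries where they do the work, as an engineer would, in place of code of your own. Each camera call takes 0.05 s, during which the arm holds its last target. There are 200 camera calls.

## Working session

There is one attempt and no reset: what is moved stays moved. The work goes in short steps, Python scripts to look and compute and a tool call to move; the robot and the scene stay as the last step left them, time stands still between calls to the robot, and variables do not carry over. Pictures are saved under pics/ and viewed, about 8 in all and at most 12, crops included, and the job is handed in when it is done.

Besides the shell and the picture viewer there is one more tool, called after ">>>" by a JSON object that holds its "op" and its "data", one argument or row to a line. move_arm: Moves the arm, as the interface text tells. Its arguments: {"type":"object","properties":{"deltas":{"type":"array"},"force":{"type":"number"}},"required":["deltas"]}

```bash
mkdir -p pics; python3 - <<'E'
from station import *
import cv2,numpy as np
o=get_obs();print({k:np.round(v,3) for k,v in o.items()},ctrl.tip_reach)
for n in("scene","top"):
    p=camera_params(n);print(n,{k:np.round(v,4) if not isinstance(v,str) else v for k,v in p.items()})
    cv2.imwrite(f"pics/{n}0.png",get_image(n)[:,:,::-1])
print(camera_params("wrist"))
E
```

```text
{'t': np.float64(0.0), 'q': array([-1.461,  0.053,  1.614, -0.   ,  1.476, -0.119]), 'dq': array([ 0.   , -0.   , -0.002, -0.001, -0.002,  0.   ]), 'effort': array([ 1.0000e-03, -3.9368e+01, -3.7018e+01,  0.0000e+00,  7.0000e-03,
        0.0000e+00]), 'tool_pos': array([ 0.142, -0.608,  0.255]), 'tool_rot': array([-3.119, -0.358,  0.   ]), 'contact_force': array([ 0.962,  0.01 , -0.423]), 'wrist_torque': array([-0.015, -0.007,  0.027]), 'opening': np.float64(0.086)} 0.025
scene {'camera_matrix': array([[442.6674,   0.    , 325.2721],
       [  0.    , 442.6674, 238.7807],
       [  0.    ,   0.    ,   1.    ]]), 'extrinsics': array([[ 2.5300e-02, -7.8200e-01,  6.2280e-01,  1.2235e+00],
       [ 9.9970e-01,  2.0200e-02, -1.5300e-02,  1.2390e-01],
       [-6.0000e-04,  6.2300e-01,  7.8220e-01,  9.9410e-01],
       [ 0.0000e+00,  0.0000e+00,  0.0000e+00,  1.0000e+00]])}
top {'camera_matrix': array([[440.2463,   0.    , 322.7292],
       [  0.    , 440.2463, 235.1801],
       [  0.    ,   0.    ,   1.    ]]), 'extrinsics': array([[-2.7000e-03,  9.8910e-01, -1.4700e-01,  3.7290e-01],
       [-9.9970e-01,  8.0000e-04,  2.3700e-02,  1.3290e-01],
       [ 2.3600e-02,  1.4700e-01,  9.8890e-01,  1.1655e+00],
       [ 0.0000e+00,  0.0000e+00,  0.0000e+00,  1.0000e+00]])}
{'camera_matrix': array([[417.64763636,   0.        , 315.86230469],
       [  0.        , 417.64763636, 243.85113473],
       [  0.        ,   0.        ,   1.        ]]), 'tool_from_camera': array([[ 8.22458186e-05,  9.44501807e-01,  3.28506211e-01,
         8.36224371e-02],
       [ 9.99999981e-01, -1.35653516e-04,  1.39659989e-04,
         3.08281141e-04],
       [ 1.76472134e-04,  3.28506193e-01, -9.44501800e-01,
        -1.18257096e-01],
       [ 0.00000000e+00,  0.00000000e+00,  0.00000000e+00,
         1.00000000e+00]])}
```

View pics/top0.png

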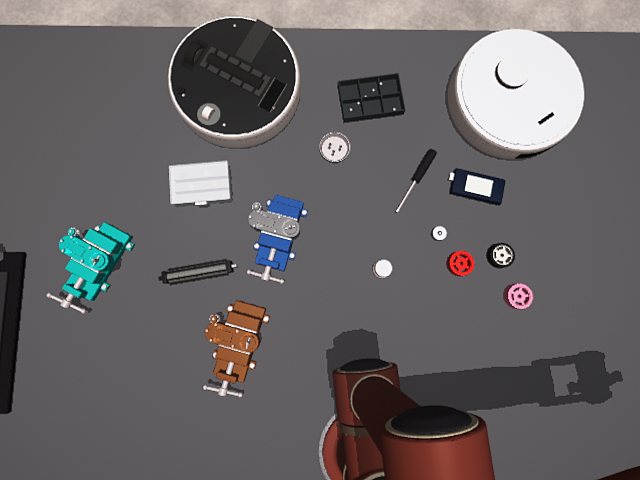

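View pics/scene0.png

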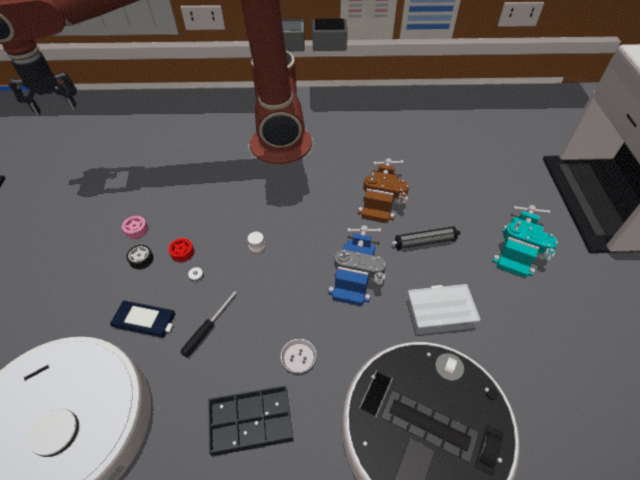

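Candidates in the top view are the black tyre with grey hub (501,255), the red wheel (461,263), the pink wheel (519,295) and the small white castor (440,233). I choose the black one. The module is the grey and blue one at (277,225), not the brown one (235,340) or the turquoise one (92,260).

```bash
cat > h.py <<'E'
import numpy as np,cv2
from scipy.spatial.transform import Rotation as R
from station import *
def cam(n,o=None):
    p=camera_params(n);K=np.array(p["camera_matrix"])
    if n!="wrist": return K,np.array(p["extrinsics"])
    T=np.eye(4);T[:3,:3]=R.from_rotvec(o["tool_rot"]).as_matrix();T[:3,3]=o["tool_pos"]
    return K,T@np.array(p["tool_from_camera"])
def ray(c,uv):
    K,E=c;d=np.linalg.inv(K)@[uv[0],uv[1],1];d=E[:3,:3]@(d*[1,-1,-1]);return E[:3,3],d
def onz(c,uv,z):
    p,d=ray(c,uv);return p+d*(z-p[2])/d[2]
def proj(c,X):
    K,E=c;q=E[:3,:3].T@(np.array(X)-E[:3,3]);q=K@(q*[1,-1,-1]);return q[:2]/q[2]
def tri(a,b):
    A=[];B=[]
    M=np.zeros((3,3));v=np.zeros(3)
    for p,d in(a,b):
        d=d/np.linalg.norm(d);P=np.eye(3)-np.outer(d,d);M+=P;v+=P@p
    return np.linalg.solve(M,v)
E
python3 - <<'E'
from h import *
t=cv2.imread("pics/top0.png");s=cv2.imread("pics/scene0.png")
f=lambda im,x,y,w,h:cv2.resize(im[y:y+h,x:x+w],(400,300),interpolation=cv2.INTER_CUBIC)
cv2.imwrite("pics/c1.png",np.vstack([np.hstack([f(t,465,230,80,60),f(s,100,227,80,60)]),np.hstack([f(t,237,190,80,60),f(s,320,235,80,60)])]))
E
```

```text
(no output)
```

View pics/c1.png

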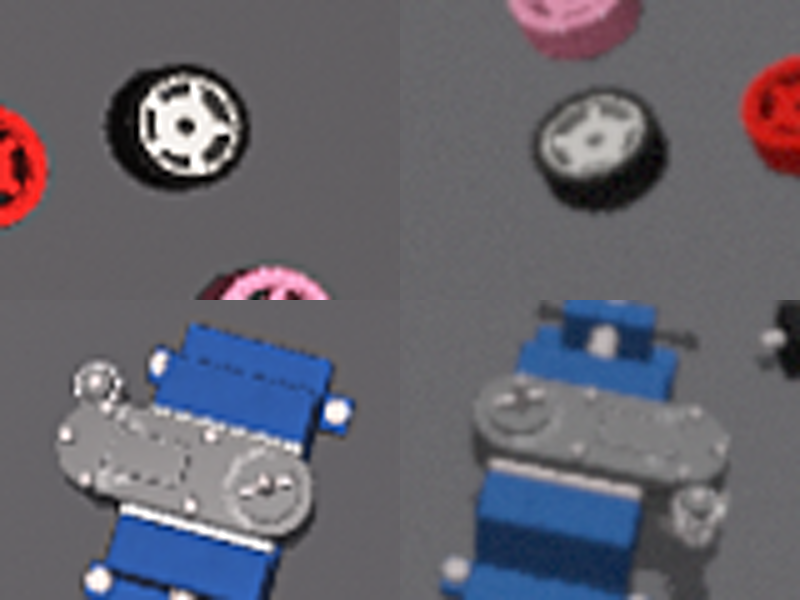

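```bash
python3 - <<'E'
from h import *
T=cam("top");S=cam("scene");o=get_obs();W=cam("wrist",o)
print("wheel",onz(T,(502.2,255.2),.023),onz(S,(139.4,255),.023),tri(ray(T,(502.2,255.2)),ray(S,(139.4,255))))
print("collar",onz(T,(290,227.4),.085),onz(S,(344,256),.085),tri(ray(T,(290,227.4)),ray(S,(344,256))))
for n,uv in dict(red=(461,263),pink=(519,295),castor=(440,233),pot=(383,268),batt=(477,186)).items():print(n,onz(T,uv,.02).round(3))
Rm=R.from_rotvec(o["tool_rot"]).as_matrix();print(Rm.round(3))
E
```

```text
wheel [ 0.4898694  -0.36693054  0.023     ] [ 0.49385103 -0.36508199  0.023     ] [ 0.49025781 -0.36816247  0.01843715]
collar [0.55302171 0.18821128 0.085     ] [0.5570348  0.18784828 0.085     ] [0.55376115 0.18830113 0.08053846]
red [ 0.47  -0.258  0.02 ]
pink [ 0.386 -0.406  0.02 ]
castor [ 0.549 -0.205  0.02 ]
pot [ 0.457 -0.052  0.02 ]
batt [ 0.678 -0.311  0.02 ]
[[ 0.974  0.227 -0.   ]
 [ 0.227 -0.974  0.002]
 [ 0.    -0.002 -1.   ]]
```

>>> {"op": "move_arm", "data": {
  "deltas": [1, 0.395, -0.156, 0.1, -37, 1, 0.395, -0.156, 0.1, -37, 1, 0.395, -0.156, 0.1, -37, 1, 0.395, -0.156, 0.1, -37, 1, 0.395, -0.156, 0.1, -37, 1, 0.395, -0.156, 0.1, -37, 1, 0.395, -0.156, 0.1, -37, 1, 0.395, -0.156, 0.1, -37, 1, 0.395, -0.156, 0.1, -37, 1, 0.395, -0.156, 0.1, -37]
}}

```text
t: 1.1
tool_pos: [0.493, -0.3628, 0.1531]
tool_rot: [-2.837, -1.335, -0.0]
contact_force: [-1.3, 0.1, -0.9]
opening: 0.0853
```

>>> {"op": "move_arm", "data": {
  "deltas": [1, 0, 0, 0, 0, 1, 0, 0, 0, 0]
}}

```text
t: 1.3
tool_pos: [0.4923, -0.3628, 0.1527]
tool_rot: [-2.837, -1.335, 0.0]
contact_force: [-0.7, -0.7, -0.1]
opening: 0.0852
```

```bash
python3 - <<'E'
from h import *
o=get_obs();im=get_image("wrist")[:,:,::-1];cv2.imwrite("pics/w1.png",im);W=cam("wrist",o)
print(o["t"],o["tool_pos"].round(4),R.from_rotvec(o["tool_rot"]).as_matrix().round(3),o["q"].round(3),proj(W,[.491,-.367,.023]))
E
```

```text
1.3 [ 0.4923 -0.3628  0.1527] [[ 0.638  0.77  -0.003]
 [ 0.77  -0.638  0.006]
 [ 0.003 -0.006 -1.   ]] [-0.758  0.109  1.732  0.002  1.307 -0.067] [320.50650837 246.6895216 ]
```

View pics/w1.png

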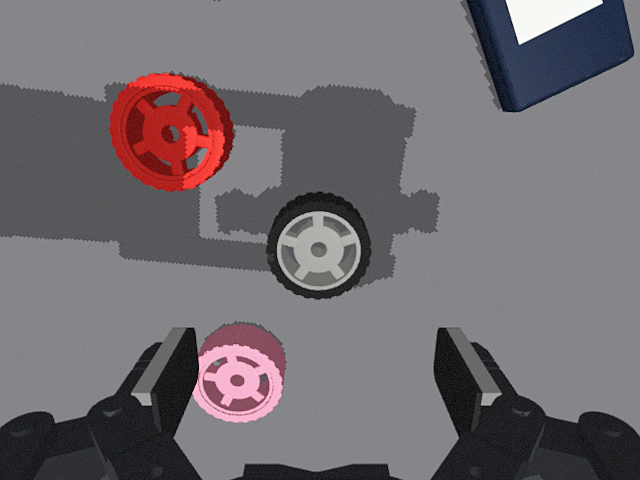

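The wrist view confirms the black tyre with grey hub, bore at about (319,250), with red at (171,132) and pink at (238,380) clear of the jaw line.

```bash
cat >> h.py <<'E'
def totool(o,X):
    return R.from_rotvec(o["tool_rot"]).as_matrix().T@(np.array(X)-o["tool_pos"])
E
python3 - <<'E'
from h import *
o=get_obs();W=cam("wrist",o);im=cv2.imread("pics/w1.png")
g=im[180:310,250:390].astype(int);m=(g.max(2)>125)&(g.max(2)-g.min(2)<25)
# hub ring: grey connected region around centre
b=cv2.HoughCircles(cv2.GaussianBlur(cv2.cvtColor(im[180:310,250:390],cv2.COLOR_BGR2GRAY),(3,3),0),cv2.HOUGH_GRADIENT,1,50,param1=120,param2=15,minRadius=36,maxRadius=60);print(b)
for uv in((318.5,250),):
    X=onz(W,uv,.023);print(X,totool(o,[X[0],X[1],.029]))
if b is not None:
    print(onz(W,b[0][0][:2]+[250,180],.026))
E
```

```text
[[[69.5 65.5 53.4]]]
[ 0.48845326 -0.36856101  0.023     ] [-0.00675429  0.00112045  0.12405001]
[ 0.49151879 -0.36582197  0.026     ]
```

>>> {"op": "move_arm", "data": {
  "deltas": [1, -0.005, 0.001, 0.04, 0, 1, -0.005, 0.001, 0.08, 0, 1, -0.005, 0.001, 0.105, 0, 1, -0.005, 0.001, 0.12, 0, 1, -0.005, 0.001, 0.124, 0, 1, -0.005, 0.001, 0.124, 0, 1, -0.005, 0.001, 0.124, 0]
}}

```text
t: 2.05
tool_pos: [0.4904, -0.3684, 0.0311]
tool_rot: [-2.841, -1.335, -0.002]
contact_force: [-0.8, -0.0, 0.1]
opening: 0.0854
```

>>> {"op": "move_arm", "data": {
  "deltas": [0.3, 0, 0, 0, 0, 0, 0, 0, 0, 0, 0, 0, 0, 0, 0, 0, 0, 0, 0, 0, 0, 0, 0, 0, 0, 0, 0, 0, 0, 0, 0, 0, 0, 0, 0],
  "force": 60
}}

```text
t: 2.75
tool_pos: [0.492, -0.3698, 0.034]
tool_rot: [2.842, 1.335, 0.004]
contact_force: [-0.9, 0.0, 6.5]
opening: 0.0617
```

```bash
python3 - <<'E'
from h import *
o=get_obs();im=get_image("wrist")[:,:,::-1];cv2.imwrite("pics/w2.png",im);W=cam("wrist",o)
print(o["t"],o["tool_pos"].round(4),o["opening"])
print(totool(o,[.4895,-.3675,.014]))
E
```

```text
2.75 [ 0.492  -0.3698  0.034 ] 0.06171534320142636
[ 0.00015174 -0.0034276   0.01997839]
```

>>> {"op": "move_arm", "data": {
  "deltas": [0, 0, 0, -0.03, 0, 0, 0, 0, -0.08, 0, 0, 0, 0, -0.13, 0, 0, 0, 0, -0.18, 0, 0, 0, 0, -0.19, 0, 0, 0, 0, -0.19, 0]
}}

```text
t: 3.4
tool_pos: [0.4926, -0.3708, 0.2281]
tool_rot: [2.836, 1.333, 0.008]
contact_force: [-0.1, 0.1, -2.4]
opening: 0.0618
```

```bash
python3 - <<'E'
from h import *
o=get_obs();im=get_image("wrist")[:,:,::-1];cv2.imwrite("pics/w3.png",im);W=cam("wrist",o)
print(o["t"],o["tool_pos"].round(4),o["opening"],R.from_rotvec(o["tool_rot"]).as_matrix().round(3),o["contact_force"])
Rm=R.from_rotvec(o["tool_rot"]).as_matrix()
for z in (.006,.011,.020): print(z,proj(W,o["tool_pos"]+Rm@[0,0,z]))
d=totool(o,[.5535,.188,o["tool_pos"][2]]);print(d)
E
```

```text
3.4 [ 0.4926 -0.3708  0.2281] 0.061753734002740215 [[ 0.638  0.77   0.008]
 [ 0.77  -0.638 -0.005]
 [ 0.001  0.01  -1.   ]] [-0.11124901  0.06497716 -2.35469775]
0.006 [317.29097665 354.09181799]
0.011 [317.24756582 346.02600953]
0.02 [317.17596296 332.72207579]
[ 0.46909276 -0.3097094  -0.0024479 ]
```

View pics/w3.png

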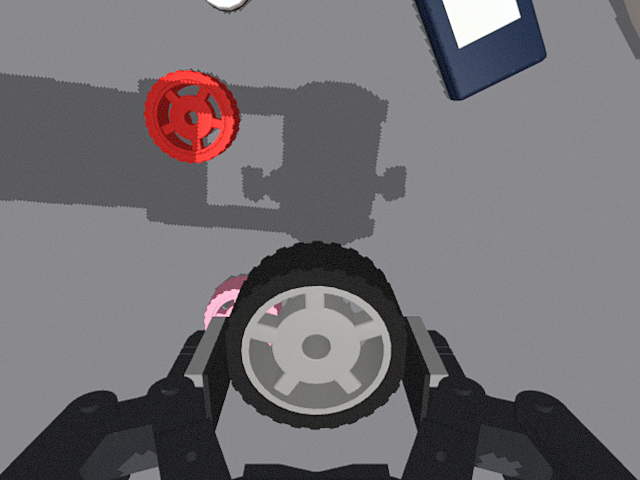

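>>> {"op": "move_arm", "data": {
  "deltas": [0, 0.38, -0.31, 0, 0, 0, 0.38, -0.31, 0, 0, 0, 0.38, -0.31, 0, 0, 0, 0.38, -0.31, 0, 0, 0, 0.38, -0.31, 0, 0, 0, 0.38, -0.31, 0, 0, 0, 0.38, -0.31, 0, 0, 0, 0.38, -0.31, 0, 0, 0, 0.38, -0.31, 0, 0, 0, 0.38, -0.31, 0, 0]
}}

```text
t: 4.45
tool_pos: [0.4932, 0.123, 0.2203]
tool_rot: [2.842, 1.338, -0.003]
contact_force: [0.5, 0.8, -1.0]
opening: 0.0618
```

>>> {"op": "move_arm", "data": {
  "deltas": [0, 0, 0, 0, 0, 0, 0, 0, 0, 0, 0, 0, 0, 0, 0]
}}

```text
t: 4.75
tool_pos: [0.4922, 0.1222, 0.218]
tool_rot: [2.843, 1.337, -0.009]
contact_force: [-0.0, -0.5, -1.1]
opening: 0.0617
```

```bash
python3 - <<'E'
from h import *
o=get_obs();im=get_image("wrist")[:,:,::-1];cv2.imwrite("pics/w4.png",im);W=cam("wrist",o)
print(o["t"],o["tool_pos"].round(4),o["opening"],R.from_rotvec(o["tool_rot"]).as_matrix().round(3),o["contact_force"],o["q"].round(2))
c=proj(W,[.5535,.188,.085]);t=proj(W,[.5535,.188,.109]);print(c,t)
x,y=int(t[0])-80,max(0,int(t[1])-60);cv2.imwrite("pics/w4c.png",np.vstack([cv2.resize(im[y:y+120,x:x+160],(640,480),interpolation=cv2.INTER_CUBIC)]));print(x,y)
E
```

```text
4.75 [0.4922 0.1222 0.218 ] 0.06166889633550468 [[ 0.638  0.77  -0.005]
 [ 0.77  -0.638 -0.002]
 [-0.005 -0.002 -1.   ]] [-0.025033   -0.51732664 -1.11743682] [ 0.1  -0.2   1.92 -0.    1.43  0.79]
[326.7123255   85.95598698] [327.7488744  84.8642143]
247 24
```

View pics/w4c.png

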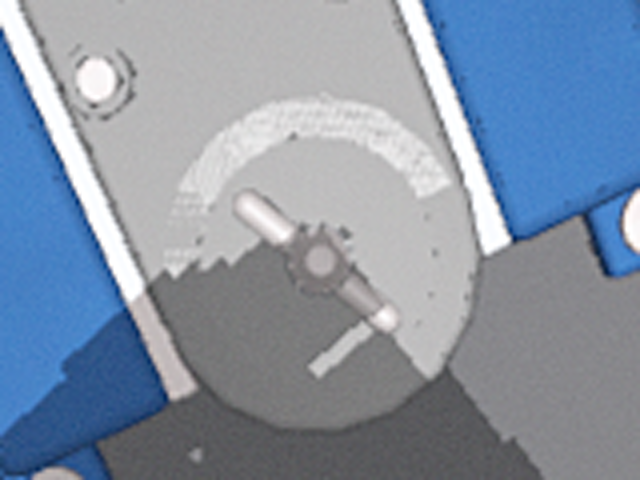

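Tip of the shaft at wrist pixel (327.5,89), pin centre at about (326.5,89.3).

```bash
python3 - <<'E'
from h import *
o=get_obs();W=cam("wrist",o)
a=onz(W,(327.5,89),.109);b=onz(W,(326.4,89.4),.091);print(a,b)
p,q=onz(W,(247+250/4,24+205/4),.091),onz(W,(247+385/4,24+318/4),.091);print("pin",p,q,np.linalg.norm(p-q))
# wheel in hand
for uv in((316.5,346.5),):
    # intersect with plane tool z=.011
    K,E=W;pp,d=ray(W,uv);Rm=R.from_rotvec(o["tool_rot"]).as_matrix();P=Rm.T@(pp-o["tool_pos"]);D=Rm.T@d;print("wheel in tool",P+D*(.011-P[2])/D[2])
print(totool(o,[(a[0]+b[0])/2,(a[1]+b[1])/2,.160]))
E
```

```text
[0.55279841 0.18617191 0.109     ] [0.55272432 0.18634222 0.091     ]
pin [0.55020003 0.19784869 0.091     ] [0.55529714 0.17463007 0.091     ] 0.02377151678056187
wheel in tool [-0.00019433 -0.00027104  0.011     ]
[0.0881563  0.00526457 0.05837075]
```

>>> {"op": "move_arm", "data": {
  "deltas": [0, 0.045, 0.003, 0.02, 0, 0, 0.088, 0.0055, 0.05, 0, 0, 0.088, 0.0055, 0.06, 0, 0, 0.088, 0.0055, 0.06, 0, 0, 0.088, 0.0055, 0.06, 0, 0, 0.088, 0.0055, 0.06, 0, 0, 0.088, 0.0055, 0.06, 0]
}}

```text
t: 5.5
tool_pos: [0.5534, 0.1854, 0.1604]
tool_rot: [2.843, 1.334, -0.002]
contact_force: [0.5, -0.5, -0.3]
opening: 0.0614
```

```bash
python3 - <<'E'
from h import *
o=get_obs();print(o["t"],o["tool_pos"].round(4),o["dq"].round(3),o["contact_force"],R.from_rotvec(o["tool_rot"]).as_matrix().round(3)[:,2])
print(totool(o,[.5528,.1863,.138]))
E
```

```text
5.5 [0.5534 0.1854 0.1604] [ 0.005  0.004  0.002  0.001 -0.001  0.001] [ 0.54567322 -0.46709115 -0.30642104] [-0.001 -0.002 -1.   ]
[ 0.00038071 -0.0010536   0.02238229]
```

>>> {"op": "move_arm", "data": {
  "deltas": [0, 0.0004, -0.001, 0.005, 0, 0, 0.0004, -0.001, 0.01, 0, 0, 0.0004, -0.001, 0.014, 0, 0, 0.0004, -0.001, 0.017, 0, 0, 0.0004, -0.001, 0.02, 0, 0, 0.0004, -0.001, 0.022, 0, 0, 0.0004, -0.001, 0.022, 0]
}}

```text
t: 6.2
tool_pos: [0.5526, 0.1863, 0.1379]
tool_rot: [2.843, 1.334, -0.004]
contact_force: [-0.0, 0.2, -1.4]
opening: 0.0619
```

>>> {"op": "move_arm", "data": {
  "deltas": [0, 0, 0, 0.003, 0, 0, 0, 0, 0.005, 0, 0, 0, 0, 0.007, 0, 0, 0, 0, 0.009, 0, 0, 0, 0, 0.009, 0]
}}

```text
t: 6.7
tool_pos: [0.5524, 0.1862, 0.1284]
tool_rot: [2.843, 1.334, -0.005]
contact_force: [0.5, 0.9, -1.0]
opening: 0.062
```

>>> {"op": "move_arm", "data": {
  "deltas": [0, 0, 0, 0.001, 0, 0, 0, 0, 0.002, 0, 0, 0, 0, 0.003, 0, 0, 0, 0, 0.004, 0, 0, 0, 0, 0.004, 0]
}}

```text
t: 7.2
tool_pos: [0.5526, 0.1863, 0.1255]
tool_rot: [2.843, 1.334, -0.004]
contact_force: [-2.5, 0.1, 4.2]
opening: 0.0617
```

>>> {"op": "move_arm", "data": {
  "deltas": [0, 0, 0, 0.0015, -3, 0, 0, 0, 0.002, -6, 0, 0, 0, 0.002, -9, 0, 0, 0, 0.002, -12, 0, 0, 0, 0.002, -15, 0, 0, 0, 0.002, -18, 0, 0, 0, 0.002, -21, 0, 0, 0, 0.002, -24, 0, 0, 0, 0.002, -24, 0, 0, 0, 0.002, -24]
}}

```text
t: 8.2
tool_pos: [0.5528, 0.1863, 0.1234]
tool_rot: [2.505, 1.895, -0.004]
contact_force: [1.4, 0.2, -1.7]
opening: 0.0615
```

```bash
python3 - <<'E'
from h import *
o=get_obs();print(o["t"],o["tool_pos"].round(4),o["contact_force"].round(1),o["wrist_torque"].round(3),R.from_rotvec(o["tool_rot"]).as_matrix().round(3).tolist())
E
```

```text
8.2 [0.5528 0.1863 0.1234] [ 1.4  0.2 -1.7] [-0.017 -0.247 -0.119] [[0.272, 0.962, -0.001], [0.962, -0.272, -0.002], [-0.002, -0.001, -1.0]]
```

It has dropped 2 mm with no load, so the slot is entering. I'll ease back and go lower.

>>> {"op": "move_arm", "data": {
  "deltas": [0, 0, 0, 0.001, 1, 0, 0, 0, 0.002, 2, 0, 0, 0, 0.003, 3, 0, 0, 0, 0.004, 3, 0, 0, 0, 0.004, 3]
}}

```text
t: 8.7
tool_pos: [0.5527, 0.1862, 0.1191]
tool_rot: [2.554, 1.829, -0.004]
contact_force: [1.2, 0.6, -0.9]
opening: 0.0616
```

```bash
cat > s.py <<'E'
from h import *
o=get_obs();m=R.from_rotvec(o["tool_rot"]).as_matrix();print(o["t"],o["tool_pos"].round(4),o["contact_force"].round(1),o["wrist_torque"].round(3),"yaw",np.degrees(np.arctan2(m[1,0],m[0,0])).round(1),m[:,2].round(3),o["opening"].round(4),"q6",o["q"][5].round(2))
E
python3 s.py
```

```text
Traceback (most recent call last):
  File "s.py", line 2, in <module>
    o=get_obs();m=R.from_rotvec(o["tool_rot"]).as_matrix();print(o["t"],o["tool_pos"].round(4),o["contact_force"].round(1),o["wrist_torque"].round(3),"yaw",np.degrees(np.arctan2(m[1,0],m[0,0])).round(1),m[:,2].round(3),o["opening"].round(4),"q6",o["q"][5].round(2))
                                                                                                                                                                                                                           ^^^^^^^^^^^^^^^^^^
AttributeError: 'float' object has no attribute 'round'
```

>>> {"op": "move_arm", "data": {
  "deltas": [0, 0, 0, 0.001, 0, 0, 0, 0, 0.0015, 0, 0, 0, 0, 0.002, 0, 0, 0, 0, 0.0025, 0, 0, 0, 0, 0.0025, 0, 0, 0, 0, 0.0025, 0]
}}

```text
t: 9.3
tool_pos: [0.5528, 0.1863, 0.118]
tool_rot: [2.554, 1.829, -0.004]
contact_force: [-4.5, -2.0, 6.6]
opening: 0.0617
```

```bash
sed -i 's/o\["opening"\].round(4)/round(float(o["opening"]),4)/' s.py; python3 s.py
```

```text
9.3 [0.5528 0.1863 0.118 ] [-4.5 -2.   6.6] [-0.114  0.662  0.026] yaw 71.2 [-0.002 -0.002 -1.   ] 0.0617 q6 0.53
```

>>> {"op": "move_arm", "data": {
  "deltas": [0, 0, 0, 0.0002, -5, 0, 0, 0, 0.0002, -11, 0, 0, 0, 0.0002, -17, 0, 0, 0, 0.0002, -23, 0, 0, 0, 0.0002, -29, 0, 0, 0, 0.0002, -35, 0, 0, 0, 0.0002, -41, 0, 0, 0, 0.0002, -47, 0, 0, 0, 0.0002, -53, 0, 0, 0, 0.0002, -55]
}}

```text
t: 10.3
tool_pos: [0.5537, 0.1865, 0.118]
tool_rot: [1.418, 2.802, -0.001]
contact_force: [3.1, 1.0, -0.7]
opening: 0.0617
```

```bash
python3 s.py
```

```text
10.3 [0.5537 0.1865 0.118 ] [ 3.1  1.  -0.7] [ 0.125 -0.463 -0.176] yaw 126.3 [ 0.001 -0.001 -1.   ] 0.0617 q6 -0.44
```

>>> {"op": "move_arm", "data": {
  "deltas": [0, 0, 0, 0.0002, -6, 0, 0, 0, 0.0002, -12, 0, 0, 0, 0.0002, -18, 0, 0, 0, 0.0002, -24, 0, 0, 0, 0.0002, -30, 0, 0, 0, 0.0002, -35, 0, 0, 0, 0.0002, -35, 0, 0, 0, 0.0002, -34, 0, 0, 0, 0.0002, -34]
}}

```text
t: 11.2
tool_pos: [0.554, 0.1869, 0.1181]
tool_rot: [0.539, 3.093, 0.0]
contact_force: [1.7, 2.5, -0.1]
opening: 0.0619
```

```bash
python3 s.py; python3 - <<'E'
from h import *
o=get_obs();cv2.imwrite("pics/w5.png",get_image("wrist")[:,:,::-1])
E
```

```text
11.2 [0.554  0.1869 0.1181] [ 1.7  2.5 -0.1] [ 0.506 -0.255 -0.012] yaw 160.2 [ 0.002 -0.    -1.   ] 0.0619 q6 -1.03
```

View pics/w5.png

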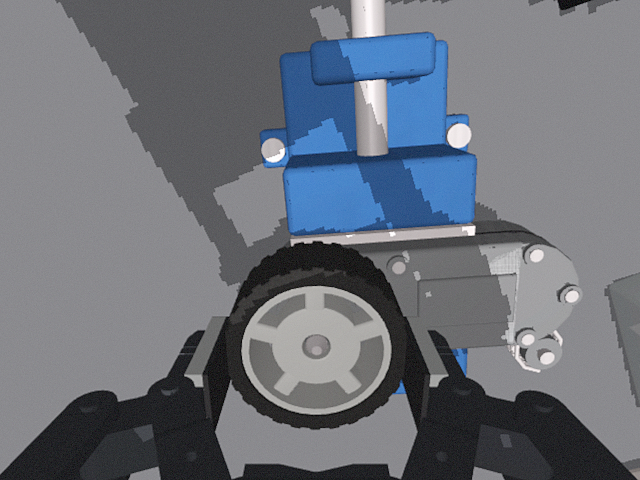

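The spokes stand the same way in the gripper as before, so there was no slip. The shaft tip shows in the bore. Now I'll release straight and rise.

>>> {"op": "move_arm", "data": {
  "deltas": [0, 0.0005, -0.0005, 0, 0, 0, 0.0005, -0.0005, 0, 0, 0.5, 0.0005, -0.0005, 0, 0, 0.8, 0.0005, -0.0005, 0, 0, 1, 0.0005, -0.0005, 0, 0, 1, 0.0005, -0.0005, 0, 0, 1, 0.0005, -0.0005, 0, 0, 1, 0.0005, -0.0005, 0, 0, 1, 0.0005, -0.0005, 0, 0]
}}

```text
t: 12.15
tool_pos: [0.5533, 0.1865, 0.1181]
tool_rot: [0.538, 3.093, -0.0]
contact_force: [0.2, 0.5, -0.2]
opening: 0.0853
```

>>> {"op": "move_arm", "data": {
  "deltas": [1, 0, 0, -0.01, 0, 1, 0, 0, -0.03, 0, 1, 0, 0, -0.06, 0, 1, 0, 0, -0.1, 0, 1, 0, 0, -0.1, 0, 1, 0, 0, -0.1, 0]
}}

```text
t: 12.75
tool_pos: [0.5541, 0.1868, 0.2205]
tool_rot: [0.537, 3.09, 0.002]
contact_force: [-0.3, 1.1, -1.3]
opening: 0.0857
```

```bash
python3 s.py; python3 - <<'E'
from h import *
o=get_obs();W=cam("wrist",o);im=get_image("wrist")[:,:,::-1];t=get_image("top")[:,:,::-1];s=get_image("scene")[:,:,::-1]
f=lambda im,x,y,w,h:cv2.resize(im[y:y+h,x:x+w],(400,300),interpolation=cv2.INTER_CUBIC)
c=proj(W,[.5528,.1863,.107]);print(c,proj(W,[.5528,.1863,.109]))
cx,cy=int(c[0]),int(c[1]);print(cx-80,cy-60)
cv2.imwrite("pics/w6.png",np.vstack([np.hstack([f(im,0,0,640,480),f(im,cx-80,cy-60,160,120)]),np.hstack([f(t,237,190,80,60),f(s,320,225,80,60)])]))
E
```

```text
12.75 [0.5541 0.1868 0.2205] [-0.3  1.1 -1.3] [ 0.04  -0.001 -0.022] yaw 160.3 [ 0.006  0.    -1.   ] 0.0857 q6 -1.03
[315.43797834 249.42373361] [315.44290062 250.60482333]
235 189
```

View pics/w6.png

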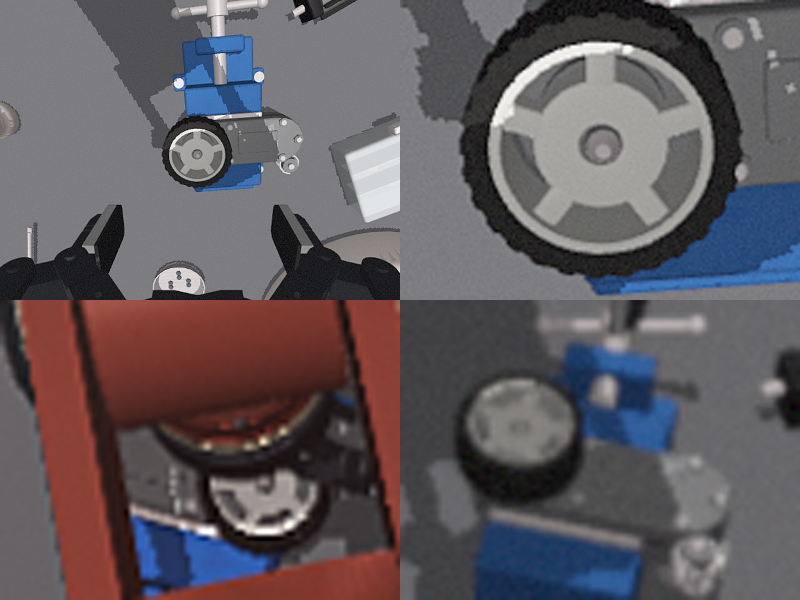

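```bash
python3 -c "
from station import *
print(order.finish_job());print(get_obs()['t'])"
```

```text
the job is handed in; nothing more can be done
None
the job is handed in; nothing more can be done
```

The black ribbed wheel is fitted on the blue-vice module, turned about a quarter turn and released, and the job is handed in. The clock read about 12.9 s; `finish_job()` gives no verdict.

- **Fitting:** I gripped the wheel across the tyre and put it over the shaft. Pressing lightly, I turned it counter-clockwise until it dropped, within 24 degrees, then eased it back 3 degrees. It came down about 7.5 mm from where it first touched the pin (the nominal drop is 8 mm). It stopped at a tool height of 0.118 m, the height predicted for fully home. The highest force I read at the end of a move was about 7 N.
- **Quarter turn:** I turned the seated wheel about 89 degrees counter-clockwise. The wrist torque was about 0.18 N m part-way through the turn, which fits the gear drag of about 0.15 N m. The tool height did not change and the spokes had not moved in the grip.
- **After release:** In the last pictures the wheel sits level on the module, with the shaft tip in its bore. Its apparent size, about 111 px, fits the home height; riding on the pin would give about 115 px.

I could not read the drive encoder or see the pin under the wheel. The shaft's turn is therefore inferred from the tool's rotation, less about 6 degrees of slot play. The forces were read only at the end of each move, so a short peak in between would not show. The camera estimates of the shaft's position disagreed by about 2 mm. I used the wrist camera's, and the wheel went on without catching.

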